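# Tip the nutmeg into the hoop dish and show it round by a quarter turn

### The job

Lift the metal scoop by its upright grip and tip it so that the nutmeg rolls off its open front into the dish, then set the empty scoop back down flat on the table. Lift the dish by its hoop handle straight up off the wooden board, and up there turn it level a quarter turn (either way) so that the hoop lies across the board instead of along it, keeping the nutmeg lying in the middle all the time the dish is in the air. Never touch the nutmeg, leave the other things alone, and finish still holding the dish up level and still over the middle of the board, a hand's breadth above it: do not put it down.

Things in the scene. Friction and masses are not known exactly. Their poses are not given: they have to be found in the camera images.
- board: fixed rectangular wooden board, 220 x 150 x 12 mm thick, with a small dark round mark near one short end. Origin at the centre of its underside (on the table); x along its long side, y along its short side, z up.
- dish_bar (a point): centre of the wooden grip bar (80 mm long in x, 12 thick in y, 18 high) atop the dish's hoop, 118 mm above the dish's underside, right over its middle. Loose white dish, 250 g, on the board's middle, hoop along the board's long side. Hoop legs: 8 mm steel, upright 63 mm from the axis to 85 mm up, then slanting in to the bar ends. x along the bar, z up
- dish_well (a point): lowest point of the dish's upper face, in its middle, 6 mm above its underside, 112 mm below the bar; same axes. The dish is 132 mm across, rim 36 mm high. The face is a cone of 6 degrees to radius 30 mm, then 32 degrees to radius 60 mm, inside an 8 mm upright rim; the nutmeg settles in the middle within a second or two
- scoop_grip (a point): point to grasp on the upright black fin behind the loose aluminium scoop (150 g): fin 12 mm thick (y), 38 long (x), top 62 mm above the scoop's underside, this point 45 mm. x points forward to the trough's open front, y across, z up. The scoop stands flat on the table
- scoop_lip (a point): middle of the trough's open front edge, 125 mm in x from scoop_grip, 12 mm above the scoop's underside; same axes. Trough 50 mm wide, side walls 24 mm high, back wall 20 mm in front of scoop_grip. Its floor falls 4 degrees to the back, so the nutmeg stays there until the front is tipped down more than that (about 6 degrees)
- nut_center (a point): centre of the nutmeg, a loose brown ball of 30 mm diameter (20 g), at the start at the back of the scoop's trough.
Mind the look-alikes: they are no part of the job. Of the things shaped like the part that bears nut_center, the dark wooden one is meant.

How it is judged:
By the outcome, as a careful person would: the job done as asked, in the order asked, and still so for the second after the job is handed in, while the arm keeps its last pose, push and grip.
It also fails if it takes over 61 s, if anything falls off the work surface, if the arm or the gripper's body presses on something with over 40 N, if the wrist force passes 120 N, or if a joint passes its speed limit or range.

### The arm

A 6-joint arm with a two-finger parallel gripper is mounted at the origin on a cart in front of the work surface, level with it; the furniture and walls round the work are solid. World frame = base frame: x ahead of the robot, y to its left, z up, the work surface at z = 0. Lengths are in mm, angles in rad, forces in N, time in s.
With the tool pointing down it reaches from about 350 to 875 mm from the base axis. Payload 4.2 kg.
Tool frame: the origin (TCP) lies midway between the tips of the shut fingers; the grasp point (between the pads) lies 19 mm behind it; z points along the fingers, y is the line along which they close (so a half turn about z gives the same grasp; the last joint's range is limited). The gripper opens to 85 mm and grips with 20 to 120 N. Pads are 22 mm wide; open, the fingers measure 114 mm over their backs; the gripper's body (76 mm by 85 mm) begins 54 mm behind the grasp point. The pads swing forward as they close: fully open they stand 13 mm farther back than shut.
Start: joints at [-1.042, 0.385, 0.008, 0, -1.194, -0.259], TCP at [166.603, -602.364, 231.312] pointing down, gripper open.
Joint ranges: [-3.14, 3.14], [-1.21, 2.06], [-1.07, 1.41], [-3.16, 2.05], [-2.99, -0.16], [-3.1, 3.1]. Speed limits (rad/s): [2.79, 2.79, 3.14, 3.14, 3.14, 3.14].

### API

Orientations are given as a unit quaternion [x, y, z, w].
In Python, from bench import read_state, get_image, job_done gives the robot as it stands.
- The arm moves only by the tool servo_tool, never from a script. Its arguments are lists of equal length, an entry for each row: "rotation": the turn, a rotation vector about the world's x, y, z scaled (see below), a list of three; "slide": the shift along the world's x, y, z scaled (see below), a list of three; "grip": the opening, from -1 (shut) to 1 (fully open). In form: {"rotation": [[rx, ry, rz], ...], "slide": [[tx, ty, tz], ...], "grip": [grip, ...]}. A call has 1 to 8 rows; each row is the pose to reach, as a shift and turn from the pose commanded when the call began, turning the shorter way round; what a row does not reach only later rows make up. The controller multiplies each number of a shift by 0.2 m and each number of a turn by 360 degrees. A row lasts 1/8 s, in which the tool goes at most 62.5 mm and 10.7 degrees, less where a joint would pass 70% of its speed; a pose out of reach is approached as far as the arm can. A call with a number of a shift or a turn outside -1 to 1 is refused whole. A call with a gripper value outside its range is refused whole. The fingers move at their own pace and stop on an object; the grip force is fixed at half the most. Time passes only in rows, so rows that repeat a pose let the fingers close. It gives the time, the measured TCP pose, the force, the opening and the grip force at its end, in the units of the state.
- read_state(): the state, without advancing time (a new reading comes with each control period).
- get_image(name): name is "scene" or "top" or "wrist"; returns a dict with "image" (420x560x3 uint8, red, green, blue), "depth" (420x560 float32, mm along the optical axis (not along the pixel's ray), 0 where there is no reading), "camera_matrix" (3x3 intrinsics, pixels), "rvec" (rotation vector, rad) and "tvec" (3), from world to camera coordinates, as OpenCV has them; the wrist camera has in their place "hand_eye" (4x4, takes a point from camera to tool coordinates, whose origin is the TCP and whose axes are the flange's). Camera axes: x right, y down, z forward; pixel columns grow to the right and rows downward; lengths in mm; the calibration is good to about 2 mm. A picture is of the moment at which its call begins: read the wrist's pose just before it.
- job_done(): hands the job in; it is judged then, once.
The state is a dict: "clock": time; "joints": joint angles; "joint_vel": joint speeds; "joint_efforts": joint torques, N m; "position": TCP position; "ee_rot": TCP orientation; "contact_force": force on the tool from outside, world axes, zero at the start; "wrist_torque": the same for the moment, N m; "gripper_width": finger opening in mm; "grasp_force": force on a finger pad.
Only numpy, scipy, OpenCV 4.12 (cv2) and the standard library are available. Lean on these libraries where they do the work, as an engineer would, in place of code of your own. Each camera call takes 0.05 s, during which the arm holds its last target. There are 200 camera calls.

## Working session

There is one attempt and no reset: what is moved stays moved. The work goes in short steps, Python scripts to look and compute and a tool call to move; the robot and the scene stay as the last step left them, time stands still between calls to the robot, and variables do not carry over. Pictures are saved under pics/ and viewed, at most 12 in all, crops included, and the job is handed in when it is done.

Besides the shell and the picture viewer there is one more tool, called by a JSON object that holds its "fn" and its "kwargs", one argument or row to a line. servo_tool: Moves the arm, as the interface text tells. Shifts and turns lie within -1 to 1; 1 stands for 0.2 m of shift or 360 degrees of turn. Its arguments: {"type":"object","properties":{"rotation":{"type":"array","items":{"type":"array","items":{"type":"number","minimum":-1,"maximum":1}}},"slide":{"type":"array","items":{"type":"array","items":{"type":"number","minimum":-1,"maximum":1}}},"grip":{"type":"array","items":{"type":"number"}}},"required":["rotation","slide","grip"]}

```bash
mkdir -p pics; cat > h.py <<'E'
import numpy as np, cv2
from bench import read_state, get_image, job_done
from scipy.spatial.transform import Rotation as R
def cam(n):
    s=read_state(); d=get_image(n); K=np.array(d["camera_matrix"])
    if n=="wrist":
        H=np.array(d["hand_eye"]); T=np.eye(4); T[:3,:3]=R.from_quat(s["ee_rot"]).as_matrix(); T[:3,3]=s["position"]; W=T@H
    else:
        r=cv2.Rodrigues(np.array(d["rvec"],float))[0]; W=np.eye(4); W[:3,:3]=r.T; W[:3,3]=-r.T@np.array(d["tvec"],float).ravel()
    return d["image"],d["depth"],K,W
def cloud(dep,K,W):
    v,u=np.mgrid[:dep.shape[0],:dep.shape[1]]
    p=np.stack([(u-K[0,2])/K[0,0]*dep,(v-K[1,2])/K[1,1]*dep,dep],-1)
    P=p@W[:3,:3].T+W[:3,3]; P[dep<=0]=np.nan; return P
def onplane(u,v,z,K,W):
    r=W[:3,:3]@np.array([(u-K[0,2])/K[0,0],(v-K[1,2])/K[1,1],1]); return W[:3,3]+r*(z-W[2,3])/r[2]
def save(n,im): cv2.imwrite("pics/"+n+".png",im[...,::-1])
E
python3 - <<'E'
from h import *
for n in("scene","top"):
    im,dep,K,W=cam(n); save(n,im); np.savez(n+".npz",im=im,dep=dep,K=K,W=W); print(n,W[:3,3].round(),W[:3,2].round(2))
s=read_state();print(s["clock"],s["position"],s["ee_rot"],s["gripper_width"])
E
```

```text
scene [ -46. -547.  470.] [ 0.63  0.63 -0.44]
top [425. -42. 955.] [ 0.1   0.02 -1.  ]
0.1 [ 166.46561416 -601.88955877  230.3010311 ] [-1.34418564e-01  9.90924151e-01  9.70615275e-04 -1.86617546e-04] 85.63359873325862
```

View pics/scene.png

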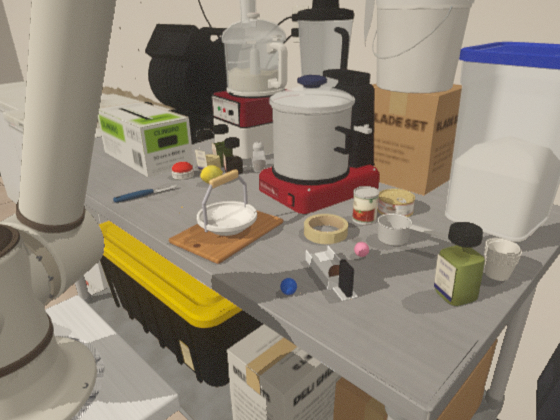

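View pics/top.png

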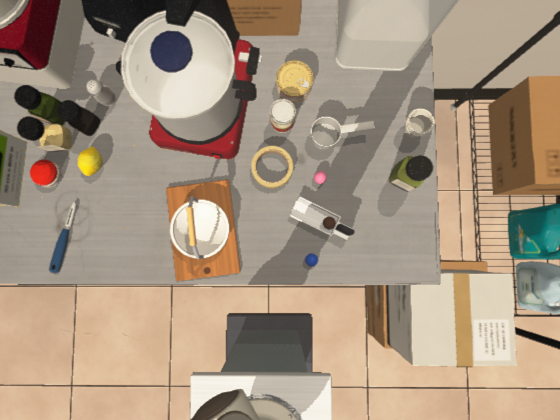

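Scene and top views. In top: board at (203,229) with its mark at (207,270), dish at (199,228) with bar at (191,222). The scoop's trough runs (298,208) to (340,228), with the black fin at (344,231).

Nutmeg candidates are brown (329,223, in the scoop), pink (320,178), blue (312,260) and lemon (90,161). I choose the brown one in the scoop. The measuring cup at (326,131) could be taken for a scoop, but the one with the black fin is meant. The ring at (272,167) could be taken for the dish, but the dish with the hoop on the board is meant.

```bash
python3 - <<'E'
from h import *
d=np.load("top.npz"); im,dep,K,W=[d[k] for k in("im","dep","K","W")]
P=cloud(dep,K,W); hsv=cv2.cvtColor(im,cv2.COLOR_RGB2HSV)
def reg(u0,u1,v0,v1):
    m=np.zeros(dep.shape,bool); m[v0:v1,u0:u1]=1; return m
# board: brown at z~12
m=reg(155,250,170,290)&(hsv[...,1]>90)&(abs(P[...,2]-12)<6)
q=P[m][:,:2]; r=cv2.minAreaRect(q.astype(np.float32)); print("board",r,P[m][:,2].mean())
mk=m&(hsv[...,2]<70); print("mark",P[mk].mean(0),mk.sum())
# bar
b=reg(155,250,170,290)&(P[...,2]>105)&(P[...,2]<150); r=cv2.minAreaRect(P[b][:,:2].astype(np.float32)); print("bar",r,np.nanmedian(P[b],0),b.sum(),P[b][:,2].max())
# rim
c=reg(155,250,170,290)&(P[...,2]>42)&(P[...,2]<53)&(hsv[...,1]<60); print("rim",cv2.minEnclosingCircle(P[c][:,:2].astype(np.float32)),c.sum())
# scoop
s=reg(280,365,190,250)&(P[...,2]>7)
f=s&(P[...,2]>50); print("fin",cv2.minAreaRect(P[f][:,:2].astype(np.float32)),P[f].mean(0),f.sum())
s2=s&(P[...,2]<35)
for n,k in(("all",s),("low",s2)): print(n,cv2.minAreaRect(P[k][:,:2].astype(np.float32)),k.sum())
dk=reg(330,365,215,250)&(hsv[...,2]<60); 
n=reg(318,337,215,233)&(hsv[...,1]>80)&(hsv[...,2]<140); v,u=np.nonzero(n); print("nut px",u.mean(),v.mean(),n.sum(),onplane(u.mean(),v.mean(),25,K,W),P[n].max(0))
x0,x1,y0,y1=280,365,185,250
cr=cv2.resize(im[y0:y1,x0:x1],None,fx=7,fy=7,interpolation=cv2.INTER_CUBIC); save("crop1",cr)
E
```

```text
board ((479.3961181640625, 135.77154541015625), (219.7955780029297, 149.94114685058594), 7.6281843185424805) 11.820004907869857
mark [nan nan nan] 0
bar ((479.0837707519531, 135.1209716796875), (122.04825592041016, 13.270895004272461), 5.452451229095459) [476.94195855 133.68098527 137.07288838] 338 142.11870215280237
rim ((479.1175842285156, 135.4042510986328), 65.75282287597656) 453
fin ((477.73114013671875, -188.77284240722656), (37.37690353393555, 11.464882850646973), 63.794654846191406) [ 477.55352496 -187.97547759   60.61472595] 97
all ((501.8553161621094, -140.89208984375), (144.59764099121094, 50.3235969543457), 63.67293167114258) 978
low ((502.2951965332031, -140.00311279296875), (142.6139373779297, 50.3235969543457), 63.67293167114258) 851
nut px 328.9019607843137 222.5 102 [ 494.10570941 -155.86220588   25.        ] [ 506.57098944 -144.03803359   37.02529695]<stdin>:9: RuntimeWarning: Mean of empty slice.
  ret = um.true_divide(
```

View pics/crop1.png

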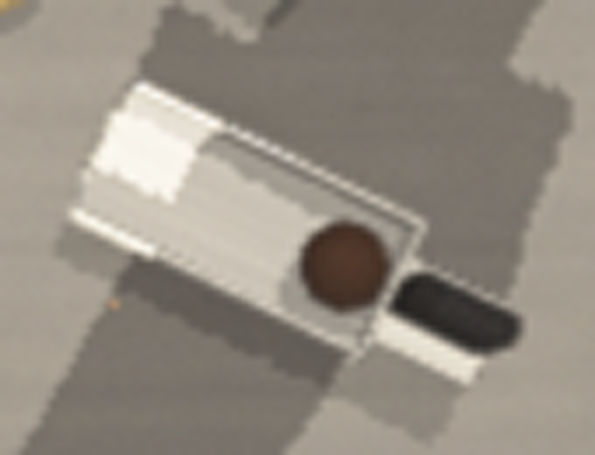

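The crop confirms the dark brown ball at the back of the aluminium scoop's trough (crop px (345,265)), with the black fin behind it at (455,310). The measured sizes match the description: board 220x150, fin 37x11.5 with its top at about 61, bar top about 140, nut 37 mm ahead of the grip.

Scoop grip is at (478,-189) heading 63.7°, and the dish is at (479,135) with its bar at 7.6°. I'll approach the scoop.

{"fn": "servo_tool", "kwargs": {
  "rotation": [
    [0,0,0.03],
    [0,0,0.05],
    [0,0,0.067],
    [0,0,0.067],
    [0,0,0.067]
  ],
  "slide": [
    [0.19,0.25,0],
    [0.375,0.5,0],
    [0.56,0.75,0],
    [0.75,1,0],
    [0.75,1,0]
  ],
  "grip": [1,1,1,1,1]
}}

```text
clock: 0.72
position: [318.5, -399.4, 231.4]
ee_rot: [-0.341, 0.94, 0.0, 0.0]
contact_force: [-1.0, 0.4, -0.9]
gripper_width: 85.4
grasp_force: 0.0
```

{"fn": "servo_tool", "kwargs": {
  "rotation": [
    [0,0,0.03],
    [0,0,0.05],
    [0,0,0.067],
    [0,0,0.067],
    [0,0,0.067],
    [0,0,0.067]
  ],
  "slide": [
    [0.19,0.25,0],
    [0.375,0.5,-0.05],
    [0.56,0.75,-0.15],
    [0.75,1,-0.25],
    [0.75,1,-0.25],
    [0.75,1,-0.25]
  ],
  "grip": [1,1,1,1,1,1]
}}

```text
clock: 1.48
position: [466.4, -202.7, 180.9]
ee_rot: [-0.528, 0.849, 0.0, -0.001]
contact_force: [-0.0, 1.3, 0.2]
gripper_width: 85.4
grasp_force: 0.0
```

```bash
python3 - <<'E'
from h import *
s=read_state(); M=R.from_quat(s["ee_rot"]).as_matrix(); print(s["clock"],s["position"].__repr__(),M.round(4)[:,1:],np.degrees(np.arctan2(M[1,1],M[0,1])),s["joints"])
im,dep,K,W=cam("wrist"); save("w1",im); P=cloud(dep,K,W)
f=(P[...,2]>50)&(P[...,2]<70)&(abs(P[...,0]-478)<45)&(abs(P[...,1]+189)<45)
print(cv2.minAreaRect(P[f][:,:2].astype(np.float32)),np.nanmedian(P[f],0),f.sum())
f=(P[...,2]>8)&(P[...,2]<50)&(abs(P[...,0]-500)<80)&(abs(P[...,1]+140)<90)
print(cv2.minAreaRect(P[f][:,:2].astype(np.float32)),f.sum())
E
```

```text
1.475 array([ 466.44550436, -202.66752616,  180.87317101]) [[-0.8966 -0.0013]
 [ 0.4429 -0.    ]
 [ 0.0012 -1.    ]] 153.70973221578632 [-9.01709871e-02  2.33431928e-01 -3.47905512e-01  1.65787069e-04
 -9.90788854e-01 -3.68771333e-01]
((477.181884765625, -190.54367065429688), (37.28770065307617, 10.927389144897461), 63.48616409301758) [ 476.41570942 -191.9283779    60.28879969] 616
((498.46942138671875, -127.27250671386719), (135.6061248779297, 113.704345703125), 30.827011108398438) 3227
```

View pics/w1.png

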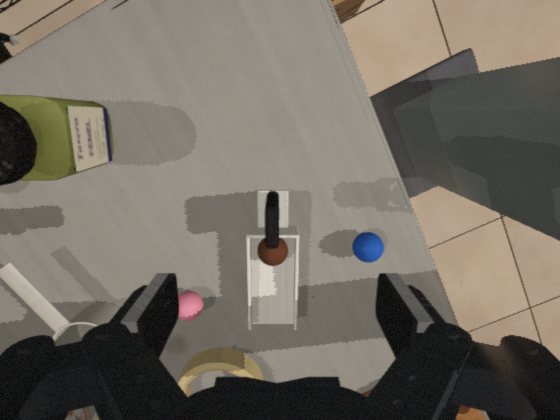

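The wrist view shows the fin at (272,220) midway between the fingers (160 and 390). The nutmeg is at (272,250), and the pink ball (190,303) and blue ball (368,246) are clear of the fingers. I'll descend and grip.

{"fn": "servo_tool", "kwargs": {
  "rotation": [
    [0,0,0],
    [0,0,0],
    [0,0,0],
    [0,0,0],
    [0,0,0],
    [0,0,0]
  ],
  "slide": [
    [0.055,0.065,-0.2],
    [0.055,0.065,-0.4],
    [0.055,0.065,-0.6],
    [0.055,0.065,-0.7],
    [0.055,0.065,-0.775],
    [0.055,0.065,-0.775]
  ],
  "grip": [1,1,1,1,1,1]
}}

```text
clock: 2.28
position: [476.9, -190.3, 25.9]
ee_rot: [-0.527, 0.85, 0.0, -0.001]
contact_force: [0.7, 0.4, 0.7]
gripper_width: 85.4
grasp_force: 0.0
```

{"fn": "servo_tool", "kwargs": {
  "rotation": [
    [0,0,0],
    [0,0,0],
    [0,0,0],
    [0,0,0],
    [0,0,0],
    [0,0,0],
    [0,0,0],
    [0,0,0]
  ],
  "slide": [
    [0,0,0],
    [0,0,0],
    [0,0,0],
    [0,0,0],
    [0,0,0],
    [0,0,0],
    [0,0,0],
    [0,0,0]
  ],
  "grip": [0.4,0,-0.3,-0.5,-0.7,-1,-1,-1]
}}

```text
clock: 3.28
position: [477.9, -189.4, 26.5]
ee_rot: [-0.528, 0.849, -0.0, 0.0]
contact_force: [-0.1, 0.3, 2.3]
gripper_width: 11.3
grasp_force: 58.9
```

Gripped at 11.3 mm and 59 N. Lift gently.

{"fn": "servo_tool", "kwargs": {
  "rotation": [
    [0,0,0],
    [0,0,0],
    [0,0,0],
    [0,0,0],
    [0,0,0],
    [0,0,0],
    [0,0,0],
    [0,0,0]
  ],
  "slide": [
    [0,0,0.02],
    [0,0,0.06],
    [0,0,0.12],
    [0,0,0.19],
    [0,0,0.26],
    [0,0,0.31],
    [0,0,0.34],
    [0,0,0.35]
  ],
  "grip": [-1,-1,-1,-1,-1,-1,-1,-1]
}}

```text
clock: 4.28
position: [477.6, -189.4, 96.6]
ee_rot: [-0.528, 0.849, -0.0, 0.0]
contact_force: [-0.7, -0.9, -2.6]
gripper_width: 11.6
grasp_force: 58.4
```

```bash
python3 - <<'E'
from h import *
im,dep,K,W=cam("wrist"); a=im[150:400,180:360]; im,dep,K,W=cam("scene"); b=im[180:305,250:400]
save("c2",np.hstack([cv2.resize(a,(400,500)),cv2.resize(b,(400,500))]))
E
```

```text
(no output)
```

View pics/c2.png

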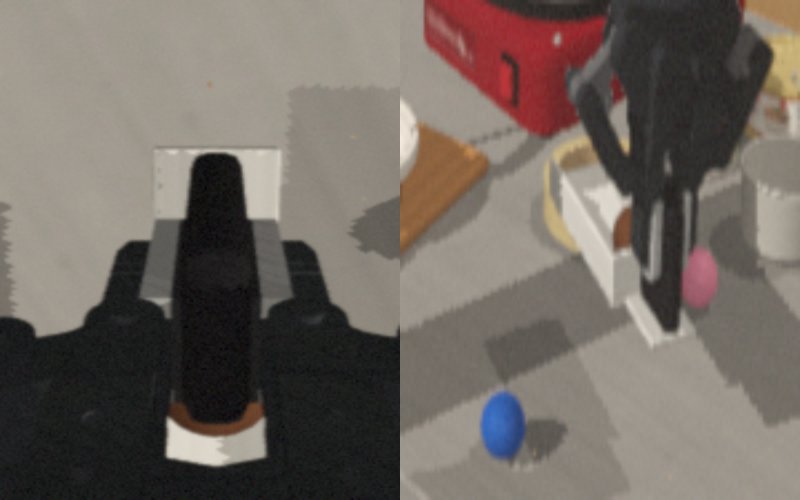

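The scoop hangs level in the grip with the nut at the back, visible at (215,415) and (625,225). Next, carry it to the dish while turning 30°.

{"fn": "servo_tool", "kwargs": {
  "rotation": [
    [0,0,0.005],
    [0,0,0.015],
    [0,0,0.03],
    [0,0,0.045],
    [0,0,0.058],
    [0,0,0.07],
    [0,0,0.079],
    [0,0,0.083]
  ],
  "slide": [
    [0,0.02,0],
    [0,0.06,0],
    [0.005,0.11,0],
    [0.01,0.17,0],
    [0.015,0.23,0],
    [0.02,0.29,0],
    [0.025,0.35,0],
    [0.03,0.41,0]
  ],
  "grip": [-1,-1,-1,-1,-1,-1,-1,-1]
}}

```text
clock: 5.38
position: [483.5, -106.7, 96.1]
ee_rot: [0.729, -0.684, -0.0, 0.0]
contact_force: [0.2, 0.8, -1.3]
gripper_width: 11.4
grasp_force: 58.4
```

{"fn": "servo_tool", "kwargs": {
  "rotation": [
    [0,0,0],
    [0,0,0],
    [0,0,0],
    [0,0,0],
    [0,0,0],
    [0,0,0],
    [0,0,0],
    [0,0,0]
  ],
  "slide": [
    [0.01,0.06,0],
    [0.02,0.12,0],
    [0.03,0.18,0],
    [0.03,0.24,0],
    [0.03,0.3,0],
    [0.03,0.35,0],
    [0.03,0.39,0],
    [0.03,0.41,0]
  ],
  "grip": [-1,-1,-1,-1,-1,-1,-1,-1]
}}

```text
clock: 6.38
position: [489.6, -24.9, 96.3]
ee_rot: [0.729, -0.685, 0.0, 0.0]
contact_force: [0.0, 0.1, -2.1]
gripper_width: 11.1
grasp_force: 58.4
```

```bash
python3 - <<'E'
from h import *
s=read_state(); M=R.from_quat(s["ee_rot"]).as_matrix(); print(s["clock"],s["position"],np.degrees(np.arctan2(M[1,1],M[0,1])),M[:,2].round(4))
im,dep,K,W=cam("scene"); a=im[150:275,150:350]; im,dep,K,W=cam("top"); b=im[150:290,150:350]
save("c3",np.hstack([cv2.resize(a,(400,500)),cv2.resize(b,(400,500))]))
p=cloud(dep,K,W); C=np.array([479.2,135.4]); u=np.array([-.0645,.998])
d=p[...,:2]-C; t=d@u; w=d@np.array([u[1],-u[0]])
m=(p[...,2]>70)&(p[...,2]<110)&(abs(w)<35)&(t>-140)&(t<20); print("scoop t max",np.sort(t[m])[-8:],"w",w[m].min(),w[m].max(),m.sum())
E
```

```text
6.375 [489.60748192 -24.8812197   96.33536187] -176.39892927542064 [ 0. -0. -1.]Traceback (most recent call last):
  File "<stdin>", line 7, in <module>
    return umr_minimum(a, axis, None, out, keepdims, initial, where)
ValueError: zero-size array to reduction operation minimum which has no identity
```

View pics/c3.png

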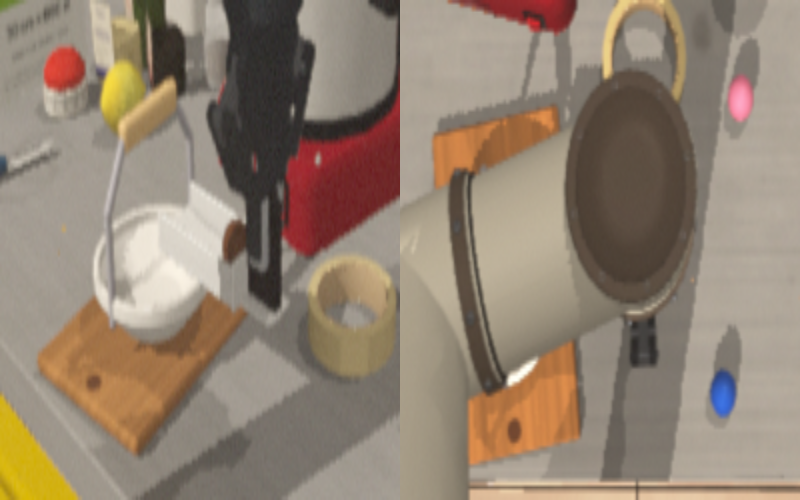

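The scoop's trough reaches over the dish between the hoop legs, lip at left-image (190,190), with the nut at (233,240) still at the back. Lower it slightly, then tip about the lip.

{"fn": "servo_tool", "kwargs": {
  "rotation": [
    [0,0,0],
    [0,0,0],
    [0,0,0],
    [0,0,0],
    [-0.0028,-0.0002,0],
    [-0.0069,-0.0004,0],
    [-0.0111,-0.0007,0],
    [-0.0139,-0.0009,0]
  ],
  "slide": [
    [0,0,-0.015],
    [0,0,-0.04],
    [0,0,-0.06],
    [0,0,-0.07],
    [0,0.0015,-0.059],
    [0,0.004,-0.043],
    [0,0.0065,-0.027],
    [0,0.0085,-0.016]
  ],
  "grip": [-1,-1,-1,-1,-1,-1,-1,-1]
}}

```text
clock: 7.48
position: [489.7, -23.4, 93.5]
ee_rot: [0.728, -0.684, 0.033, 0.03]
contact_force: [0.1, 0.3, -2.2]
gripper_width: 11.2
grasp_force: 58.4
```

{"fn": "servo_tool", "kwargs": {
  "rotation": [
    [-0.0028,-0.0002,0],
    [-0.0056,-0.0004,0],
    [-0.0083,-0.0005,0],
    [-0.0111,-0.0007,0],
    [-0.0139,-0.0009,0],
    [-0.0167,-0.0011,0],
    [-0.0194,-0.0012,0],
    [-0.0194,-0.0012,0]
  ],
  "slide": [
    [0,0.0025,0.011],
    [0,0.005,0.0215],
    [0,0.0075,0.0325],
    [0,0.0105,0.043],
    [0,0.0135,0.0535],
    [0,0.0165,0.064],
    [0,0.02,0.0745],
    [0,0.02,0.0745]
  ],
  "grip": [-1,-1,-1,-1,-1,-1,-1,-1]
}}

```text
clock: 8.48
position: [489.7, -19.4, 108.1]
ee_rot: [0.725, -0.681, 0.076, 0.072]
contact_force: [-0.7, -0.5, -2.0]
gripper_width: 11.2
grasp_force: 58.5
```

{"fn": "servo_tool", "kwargs": {
  "rotation": [
    [0,0,0],
    [0,0,0],
    [0,0,0],
    [0,0,0],
    [0,0,0],
    [0,0,0],
    [0,0,0],
    [0,0,0]
  ],
  "slide": [
    [0,0,0],
    [0,0,0],
    [0,0,0],
    [0,0,0],
    [0,0,0],
    [0,0,0],
    [0,0,0],
    [0,0,0]
  ],
  "grip": [-1,-1,-1,-1,-1,-1,-1,-1]
}}

```text
clock: 9.48
position: [489.6, -19.7, 108.0]
ee_rot: [0.725, -0.681, 0.076, 0.072]
contact_force: [-0.2, -0.2, -1.0]
gripper_width: 11.7
grasp_force: 58.5
```

```bash
python3 - <<'E'
from h import *
s=read_state(); M=R.from_quat(s["ee_rot"]).as_matrix(); print(s["clock"],s["position"],M[:,2].round(4))
im,dep,K,W=cam("scene"); a=im[150:275,150:350]; b,dep,K,W=cam("wrist")
save("c4",np.hstack([cv2.resize(a,(400,300)),cv2.resize(b,(400,300))]))
E
```

```text
9.475 [489.60028685 -19.65536394 108.02049198] [ 0.0131 -0.2077 -0.9781]
```

View pics/c4.png

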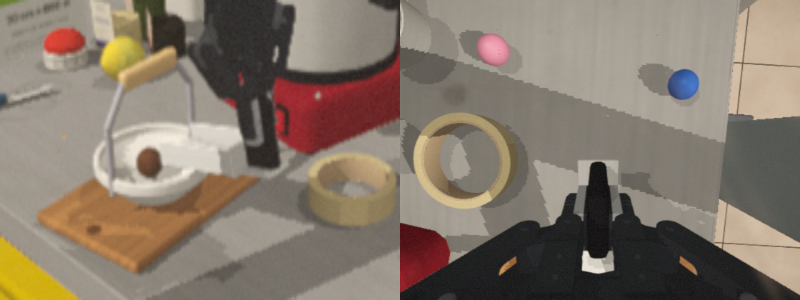

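The nutmeg is in the dish (left image (148,162)) and the trough is empty. Retreat, level out, and bring the scoop back to its spot.

{"fn": "servo_tool", "kwargs": {
  "rotation": [
    [0.004,0.0003,0],
    [0.01,0.0006,0],
    [0.016,0.001,0],
    [0.022,0.0014,0],
    [0.028,0.0018,0],
    [0.0333,0.0021,0],
    [0.0333,0.0021,0],
    [0.0333,0.0021,0]
  ],
  "slide": [
    [0,-0.04,0],
    [0,-0.12,0],
    [0,-0.2,0],
    [0,-0.3,0],
    [0,-0.4,0],
    [0,-0.5,0],
    [0,-0.6,0],
    [0,-0.7,0]
  ],
  "grip": [-1,-1,-1,-1,-1,-1,-1,-1]
}}

```text
clock: 10.58
position: [489.5, -160.5, 108.0]
ee_rot: [0.729, -0.685, -0.0, 0.0]
contact_force: [0.9, -0.2, -1.4]
gripper_width: 11.1
grasp_force: 58.4
```

{"fn": "servo_tool", "kwargs": {
  "rotation": [
    [0,0,-0.01],
    [0,0,-0.03],
    [0,0,-0.05],
    [0,0,-0.07],
    [0,0,-0.083],
    [0,0,-0.083],
    [0,0,-0.083],
    [0,0,-0.083]
  ],
  "slide": [
    [-0.02,-0.08,0],
    [-0.04,-0.12,0],
    [-0.06,-0.1485,0],
    [-0.06,-0.1485,-0.04],
    [-0.06,-0.1485,-0.1],
    [-0.06,-0.1485,-0.17],
    [-0.06,-0.1485,-0.23],
    [-0.06,-0.1485,-0.29]
  ],
  "grip": [-1,-1,-1,-1,-1,-1,-1,-1]
}}

```text
clock: 11.58
position: [477.5, -189.3, 49.2]
ee_rot: [-0.528, 0.849, 0.0, -0.0]
contact_force: [-0.5, 0.4, -1.4]
gripper_width: 11.3
grasp_force: 58.5
```

{"fn": "servo_tool", "kwargs": {
  "rotation": [
    [0,0,0],
    [0,0,0],
    [0,0,0],
    [0,0,0],
    [0,0,0],
    [0,0,0],
    [0,0,0],
    [0,0,0]
  ],
  "slide": [
    [0,0,-0.04],
    [0,0,-0.07],
    [0,0,-0.09],
    [0,0,-0.105],
    [0,0,-0.113],
    [0,0,-0.1175],
    [0,0,-0.1175],
    [0,0,-0.1175]
  ],
  "grip": [-1,-1,-1,-1,-1,-1,-1,-1]
}}

```text
clock: 12.58
position: [477.7, -189.4, 26.6]
ee_rot: [-0.528, 0.849, -0.0, 0.0]
contact_force: [-0.4, -0.5, -1.5]
gripper_width: 11.2
grasp_force: 58.7
```

{"fn": "servo_tool", "kwargs": {
  "rotation": [
    [0,0,0],
    [0,0,0],
    [0,0,0]
  ],
  "slide": [
    [0,0,-0.003],
    [0,0,-0.005],
    [0,0,-0.005]
  ],
  "grip": [-1,-1,-1]
}}

```text
clock: 12.95
position: [477.7, -189.4, 26.5]
ee_rot: [-0.528, 0.849, -0.0, 0.0]
contact_force: [-2.7, 1.2, 6.7]
gripper_width: 11.5
grasp_force: 59.7
```

It's on the table (6.7 N up). Release and rise.

{"fn": "servo_tool", "kwargs": {
  "rotation": [
    [0,0,0],
    [0,0,0],
    [0,0,0],
    [0,0,0],
    [0,0,0]
  ],
  "slide": [
    [0,0,0],
    [0,0,0],
    [0,0,0],
    [0,0,0],
    [0,0,0]
  ],
  "grip": [-0.6,-0.3,0,0.4,0.5]
}}

```text
clock: 13.58
position: [477.6, -189.3, 25.4]
ee_rot: [-0.528, 0.849, 0.0, -0.0]
contact_force: [0.2, 0.1, -0.2]
gripper_width: 64.4
grasp_force: 0.0
```

{"fn": "servo_tool", "kwargs": {
  "rotation": [
    [0,0,0],
    [0,0,0],
    [0,0,0],
    [0,0,0],
    [0,0,0],
    [0,0,0],
    [0,0,0]
  ],
  "slide": [
    [0,0,0.05],
    [0,0,0.15],
    [0,0,0.35],
    [0,0,0.6],
    [0,0,0.85],
    [0,0,1],
    [0,0,1]
  ],
  "grip": [0.5,0.5,0.5,0.5,0.5,0.5,0.5]
}}

```text
clock: 14.45
position: [479.0, -189.6, 229.1]
ee_rot: [-0.528, 0.849, -0.002, 0.003]
contact_force: [-0.9, 0.1, -0.3]
gripper_width: 63.8
grasp_force: 0.0
```

```bash
python3 - <<'E'
from h import *
s=read_state(); print(s["clock"],s["position"],s["joints"])
im,dep,K,W=cam("scene"); save("s5",np.hstack([cv2.resize(im[180:310,280:400],(400,430)),cv2.resize(im[150:275,160:300],(400,430))]))
im,dep,K,W=cam("top"); P=cloud(dep,K,W); hsv=cv2.cvtColor(im,cv2.COLOR_RGB2HSV)
b=np.zeros(dep.shape,bool); b[170:290,155:250]=1
r=b&(P[...,2]>135)&(P[...,2]<146); print("bar",cv2.minAreaRect(P[r][:,:2].astype(np.float32)),np.median(P[r],0),r.sum())
r=b&(P[...,2]>42)&(P[...,2]<53)&(hsv[...,1]<60); print("rim",cv2.minEnclosingCircle(P[r][:,:2].astype(np.float32)))
E
```

```text
14.45 [ 478.95622341 -189.59304076  229.11870942] [-6.11801527e-02  1.95643484e-01 -2.66311303e-01  5.80085795e-04
 -1.10142658e+00 -3.97840146e-01]
bar ((479.18426513671875, 135.4198760986328), (77.70030212402344, 12.130303382873535), 6.581953525543213) [478.67243496 134.74653612 138.5415692 ] 222
rim ((478.357666015625, 136.40402221679688), 65.75010681152344)
```

View pics/s5.png

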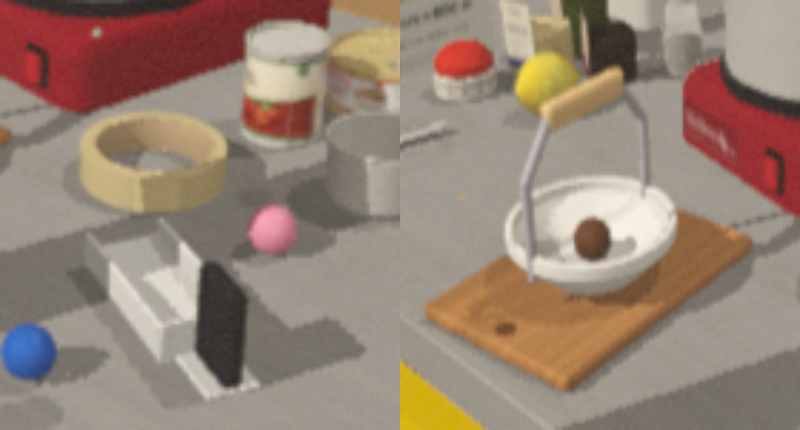

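The scoop stands flat and empty at (170,300), and the nut lies in the dish's middle at right (592,240). Now move over the bar, turning the tool -56.4°.

{"fn": "servo_tool", "kwargs": {
  "rotation": [
    [0,0,-0.015],
    [0,0,-0.035],
    [0,0,-0.055],
    [0,0,-0.075],
    [0,0,-0.078]
  ],
  "slide": [
    [0,0.15,0],
    [0,0.35,0],
    [0,0.55,0],
    [0,0.75,0],
    [0,0.81,0]
  ],
  "grip": [0.5,0.5,0.5,0.5,0.5]
}}

```text
clock: 15.18
position: [476.6, -25.7, 224.0]
ee_rot: [-0.306, 0.952, 0.0, -0.002]
contact_force: [-0.4, -1.4, 0.0]
gripper_width: 63.8
grasp_force: 0.0
```

{"fn": "servo_tool", "kwargs": {
  "rotation": [
    [0,0,-0.02],
    [0,0,-0.04],
    [0,0,-0.06],
    [0,0,-0.0785],
    [0,0,-0.0785],
    [0,0,-0.0785],
    [0,0,-0.0785]
  ],
  "slide": [
    [0,0.2,0],
    [0.005,0.4,0],
    [0.005,0.6,0],
    [0.005,0.75,0],
    [0.005,0.815,0],
    [0.005,0.815,0],
    [0.005,0.815,0]
  ],
  "grip": [0.5,0.5,0.5,0.5,0.5,0.5,0.5]
}}

```text
clock: 16.05
position: [478.3, 134.8, 225.1]
ee_rot: [-0.064, 0.998, -0.0, -0.001]
contact_force: [-1.1, 0.1, 0.7]
gripper_width: 64.5
grasp_force: 0.0
```

```bash
python3 - <<'E'
from h import *
s=read_state(); M=R.from_quat(s["ee_rot"]).as_matrix(); print(s["clock"],s["position"],np.degrees(np.arctan2(M[1,1],M[0,1])),M[:,2].round(4),s["joints"])
im,dep,K,W=cam("wrist"); save("w2",im); P=cloud(dep,K,W)
r=(abs(P[...,2]-139)<10)&(abs(P[...,0]-479)<60)&(abs(P[...,1]-135)<40)
print("bar",cv2.minAreaRect(P[r][:,:2].astype(np.float32)),np.median(P[r],0),r.sum())
E
```

```text
16.05 [478.30831816 134.76611519 225.07227592] 97.35313420523019 [-1.1e-03 -7.0e-04 -1.0e+00] [ 6.02014838e-01  1.71845828e-01 -3.07154634e-01 -2.15603242e-05
 -1.09309730e+00 -2.04446517e+00]
bar ((478.1011962890625, 134.83782958984375), (80.45952606201172, 11.9561767578125), 7.002182960510254) [474.80928082 134.28314744 137.42193863] 1758
```

View pics/w2.png

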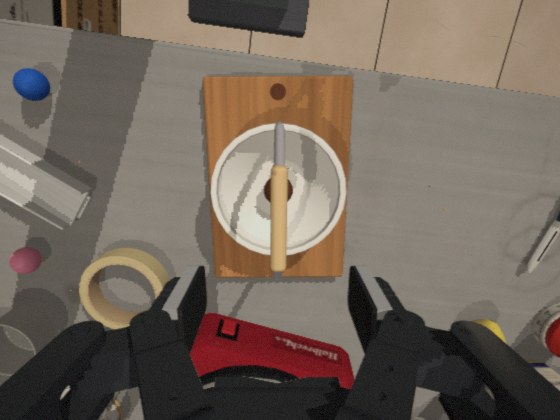

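The bar (279,215) is centred between the fingers and the nut sits underneath at (277,190). Descend.

{"fn": "servo_tool", "kwargs": {
  "rotation": [
    [0,0,0],
    [0,0,0],
    [0,0,0],
    [0,0,0],
    [0,0,0],
    [0,0,0],
    [0,0,0],
    [0,0,0]
  ],
  "slide": [
    [0.002,0.001,-0.1],
    [0.002,0.001,-0.2],
    [0.002,0.001,-0.3],
    [0.002,0.001,-0.4],
    [0.002,0.001,-0.5],
    [0.002,0.001,-0.55],
    [0.002,0.001,-0.57],
    [0.002,0.001,-0.57]
  ],
  "grip": [0.5,0.5,0.5,0.5,0.5,0.5,0.5,0.5]
}}

```text
clock: 17.1
position: [479.3, 135.7, 111.8]
ee_rot: [-0.064, 0.998, 0.0, 0.0]
contact_force: [0.2, 0.1, -0.3]
gripper_width: 64.4
grasp_force: 0.0
```

{"fn": "servo_tool", "kwargs": {
  "rotation": [
    [0,0,0],
    [0,0,0],
    [0,0,0],
    [0,0,0],
    [0,0,0],
    [0,0,0],
    [0,0,0],
    [0,0,0]
  ],
  "slide": [
    [0,0,0],
    [0,0,0],
    [0,0,0],
    [0,0,0],
    [0,0,0],
    [0,0,0],
    [0,0,0],
    [0,0,0]
  ],
  "grip": [0.2,0,-0.2,-0.4,-0.55,-0.7,-1,-1]
}}

```text
clock: 18.1
position: [479.2, 135.9, 111.7]
ee_rot: [-0.064, 0.998, 0.0, 0.0]
contact_force: [0.2, 0.4, 1.2]
gripper_width: 10.8
grasp_force: 58.8
```

{"fn": "servo_tool", "kwargs": {
  "rotation": [
    [0,0,0],
    [0,0,0],
    [0,0,0],
    [0,0,0]
  ],
  "slide": [
    [0,0,0],
    [0,0,0],
    [0,0,0],
    [0,0,0]
  ],
  "grip": [-1,-1,-1,-1]
}}

```text
clock: 18.6
position: [479.2, 135.9, 111.7]
ee_rot: [-0.064, 0.998, 0.0, 0.0]
contact_force: [0.3, 0.0, 2.0]
gripper_width: 11.1
grasp_force: 58.8
```

Gripped. Lift 90 mm smoothly.

{"fn": "servo_tool", "kwargs": {
  "rotation": [
    [0,0,0],
    [0,0,0],
    [0,0,0],
    [0,0,0],
    [0,0,0],
    [0,0,0],
    [0,0,0],
    [0,0,0]
  ],
  "slide": [
    [0,0,0.005],
    [0,0,0.015],
    [0,0,0.03],
    [0,0,0.055],
    [0,0,0.085],
    [0,0,0.12],
    [0,0,0.16],
    [0,0,0.2]
  ],
  "grip": [-1,-1,-1,-1,-1,-1,-1,-1]
}}

```text
clock: 19.6
position: [479.1, 135.9, 152.2]
ee_rot: [-0.064, 0.998, 0.0, 0.0]
contact_force: [-0.5, 0.4, -3.6]
gripper_width: 10.8
grasp_force: 58.4
```

{"fn": "servo_tool", "kwargs": {
  "rotation": [
    [0,0,0],
    [0,0,0],
    [0,0,0],
    [0,0,0],
    [0,0,0],
    [0,0,0],
    [0,0,0],
    [0,0,0]
  ],
  "slide": [
    [0,0,0.04],
    [0,0,0.08],
    [0,0,0.12],
    [0,0,0.16],
    [0,0,0.2],
    [0,0,0.225],
    [0,0,0.24],
    [0,0,0.25]
  ],
  "grip": [-1,-1,-1,-1,-1,-1,-1,-1]
}}

```text
clock: 20.6
position: [478.9, 135.8, 201.5]
ee_rot: [-0.064, 0.998, -0.0, -0.0]
contact_force: [-0.5, 0.0, -2.8]
gripper_width: 11.1
grasp_force: 58.4
```

```bash
python3 - <<'E'
from h import *
s=read_state(); M=R.from_quat(s["ee_rot"]).as_matrix(); print(s["clock"],s["position"],np.degrees(np.arctan2(M[1,1],M[0,1])),M[:,2].round(4))
im,dep,K,W=cam("scene"); save("s6",cv2.resize(im[100:275,130:340],(720,600)))
E
```

```text
20.6 [478.91768025 135.80555444 201.54030289] 97.35529450576975 [-2.e-04 -0.e+00 -1.e+00]
```

View pics/s6.png

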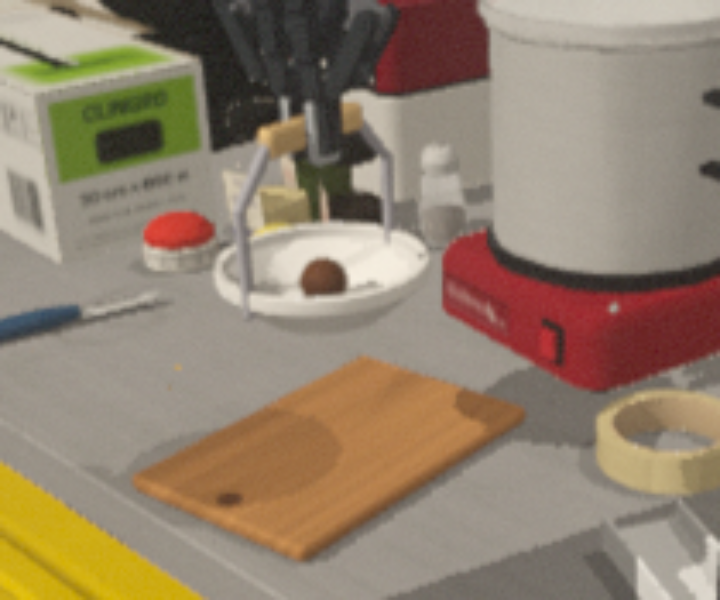

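The dish hangs level with the nut in the middle at (323,278). Quarter turn, smoothly.

{"fn": "servo_tool", "kwargs": {
  "rotation": [
    [0,0,0.001],
    [0,0,0.004],
    [0,0,0.01],
    [0,0,0.018],
    [0,0,0.028],
    [0,0,0.039],
    [0,0,0.051],
    [0,0,0.063]
  ],
  "slide": [
    [0,0,0],
    [0,0,0],
    [0,0,0],
    [0,0,0],
    [0,0,0],
    [0,0,0],
    [0,0,0],
    [0,0,0]
  ],
  "grip": [-1,-1,-1,-1,-1,-1,-1,-1]
}}

```text
clock: 21.65
position: [478.9, 135.8, 201.3]
ee_rot: [-0.261, 0.965, -0.0, -0.0]
contact_force: [-0.2, -0.1, -2.5]
gripper_width: 11.2
grasp_force: 58.4
```

{"fn": "servo_tool", "kwargs": {
  "rotation": [
    [0,0,0.012],
    [0,0,0.024],
    [0,0,0.036],
    [0,0,0.048],
    [0,0,0.06],
    [0,0,0.072],
    [0,0,0.084],
    [0,0,0.096]
  ],
  "slide": [
    [0,0,0],
    [0,0,0],
    [0,0,0],
    [0,0,0],
    [0,0,0],
    [0,0,0],
    [0,0,0],
    [0,0,0]
  ],
  "grip": [-1,-1,-1,-1,-1,-1,-1,-1]
}}

```text
clock: 22.65
position: [478.9, 135.8, 201.3]
ee_rot: [-0.536, 0.844, 0.0, -0.0]
contact_force: [-0.4, -0.8, -2.5]
gripper_width: 10.9
grasp_force: 58.4
```

{"fn": "servo_tool", "kwargs": {
  "rotation": [
    [0,0,0.012],
    [0,0,0.024],
    [0,0,0.036],
    [0,0,0.048],
    [0,0,0.06],
    [0,0,0.071],
    [0,0,0.08],
    [0,0,0.087]
  ],
  "slide": [
    [0,0,0],
    [0,0,0],
    [0,0,0],
    [0,0,0],
    [0,0,0],
    [0,0,0],
    [0,0,0],
    [0,0,0]
  ],
  "grip": [-1,-1,-1,-1,-1,-1,-1,-1]
}}

```text
clock: 23.65
position: [478.9, 135.8, 201.3]
ee_rot: [0.743, -0.669, -0.0, 0.0]
contact_force: [-0.2, 0.7, -2.2]
gripper_width: 10.7
grasp_force: 58.4
```

{"fn": "servo_tool", "kwargs": {
  "rotation": [
    [0,0,0.003],
    [0,0,0.004],
    [0,0,0.004],
    [0,0,0.004],
    [0,0,0.004],
    [0,0,0.004],
    [0,0,0.004],
    [0,0,0.004]
  ],
  "slide": [
    [0,0,0],
    [0,0,0],
    [0,0,0],
    [0,0,0],
    [0,0,0],
    [0,0,0],
    [0,0,0],
    [0,0,0]
  ],
  "grip": [-1,-1,-1,-1,-1,-1,-1,-1]
}}

```text
clock: 24.65
position: [479.0, 135.8, 201.5]
ee_rot: [0.751, -0.66, -0.0, 0.0]
contact_force: [-0.9, 0.5, -1.3]
gripper_width: 10.9
grasp_force: 58.4
```

```bash
python3 - <<'E'
from h import *
s=read_state(); M=R.from_quat(s["ee_rot"]).as_matrix(); print(s["clock"],s["position"],np.degrees(np.arctan2(M[1,1],M[0,1])),M[:,2].round(4),s["gripper_width"],s["grasp_force"],np.abs(s["joint_vel"]).max())
im,dep,K,W=cam("scene"); save("s7",cv2.resize(im[100:310,130:400],(770,600)))
E
```

```text
24.65 [478.99080373 135.82256412 201.50154388] -172.64427668574083 [-0. -0. -1.] 10.942333352275673 58.42246413230896 0.00722110131387592
```

View pics/s7.png

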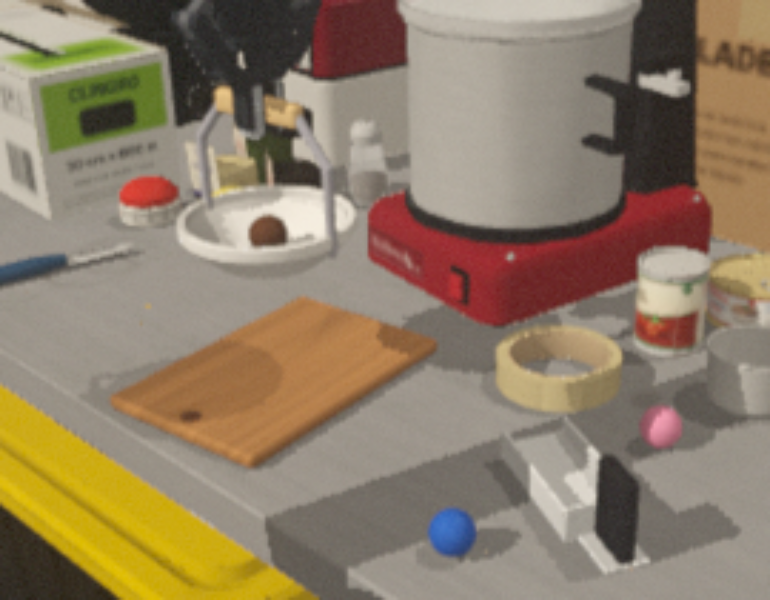

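The dish is level with its hoop across the board and the nut in the middle at (268,232). The scoop is flat and empty at (565,490), and everything else is undisturbed. Hand in.

```bash
python3 -c "from bench import job_done; print(job_done())"
```

```text
the job is handed in; nothing more can be done
None
```

I handed the job in at about 25 s: the nutmeg is in the dish, the empty scoop is back flat on the table, and the arm holds the dish level, turned a quarter turn, about 90 mm above the middle of the board.

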